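# Align a polarising filter in its test stand and clip it

### The job

The flat-edged glass polarising filter lies in the round nest of the test stand, turned anyhow. Turn it with light fingertip pressure on its face until its flat faces the steel alignment bar, slide it home so that the flat lies flush against the bar, and then swing the retaining clip fully over the filter to its stop; the glass must never be pressed hard, and the things lying about the stand must stay where they are.

Things in the scene. Friction and masses are not known exactly. Their poses are not given: they have to be found in the camera images.
- stand: Grey test stand 204 (x) by 194 mm (y), fixed; aluminium deck 42 mm above the table. Origin: underside centre, below the nest's centre. Nest on the deck: C-shaped rim 5 mm thick, 6 mm high: half ring of inner radius 41.5 mm on the -x side, then straight arms 83 mm apart running to +x, closed there by the steel alignment bar (12 by 110 mm, 6 mm high). Its floor, the deck, is slippery.
- bar_face (a point): Middle of the alignment bar's face that looks into the nest: 41 mm along +x from the nest's centre, 3.5 mm above the deck. Axes as the stand's: x points from the nest into the bar (normal to the face), y along the bar, z up.
- filter: Dark glass disc, 80 mm diameter, 7 mm thick, one flat 34 mm from its centre. Lies loose in the nest, top 49 mm above the table, 1 mm proud of rim and bar: too little to grip. Origin: underside centre of the round; x points to the flat. 3 to 6 N of fingertip pressure about 20 mm from its centre turns it by friction; over 15 N spoils it. Starts at least 0.7 rad off, either way round.
- flat_mid (a point): Middle of the filter's flat (42 mm long), at half its thickness; axes as the filter's. The filter has about 1 mm of play in the nest until its flat faces the bar; then it can slide about 7 mm towards the bar. Dragged sideways with its flat facing a straight arm, the flat catches on that arm and the filter stops turning. The glass lies hard: pressing force climbs over 10 N per mm.
- clip (a joint): Angle of the retaining clip about its upright pivot: 0 fully open, about 1.745 rad fully over the filter (stop). It grows anticlockwise seen from above, starts between 0 and 0.5, stays where it is left, and turns with about 2 N at its knob.
- clip_pivot (a point): Clip's pivot axis at the arm's underside, 50.5 mm above the table, at x -12, y +64 mm in the stand's frame; axes as the stand's. The steel arm is 52 mm long, 12 wide, 3 thick and passes 1.5 mm above the glass. In the stand's frame it points 170 degrees from +x at joint 0 (open) and 270 degrees (along -y, over the filter) at the stop.
- clip_knob (a point): Middle of the clip's round upright knob, 12 to 13 mm diameter and 16 mm high above the arm (53.5 to 69.5 mm above the table), 30 mm from the pivot; this point is 61.5 mm above the table.
- lens_cap: Bystander: black plastic cap, 30 mm diameter, 10 mm high, standing loose on the stand's deck; origin under its centre.
- driver: Bystander: screwdriver 170 mm long lying beside the stand on its -y side.
- spare_tray: Bystander: white open tray 110 mm square, 22 mm high, on the table on the stand's +y side; origin under its centre.
- spare_disc: Bystander: plain round spare filter, 80 mm diameter, 6 mm thick, no flat, lying in the tray.
- twine_spool: Bystander: white card spool of twine, 72 mm diameter foot, 70 mm high.
- mug: Bystander: ceramic mug, 82 mm diameter, 92 mm high.
There are look-alikes about, which are no part of the job. What is shaped like the filter but orange is not meant.

How it is judged (in metres and radians):
On the way, in this order (a step that is already met when the one before it is completed fails the run):
1. the filter's flat lies flush against the alignment bar (x of flat_mid in the frame of bar_face above -0.0015 m and angle between the x axis of filter and the x axis of bar_face, either way round below 0.035 rad), for 0.2 s.
2. the clip has been swung over the filter to its stop, the filter still flush (all of step 1 and value of joint clip above 1.62 rad), for 0.2 s.
At the end, for the whole second after the job is handed in: The filter lies flat in the nest at rest, the middle of its flat within 1.5 mm of the alignment bar's face and the flat parallel to it within 2 degrees (0.035 rad), and the clip is swung over it to within 7 degrees of its stop (joint above 1.62 rad) (all of step 2 and angle between filter's own z axis and vertical below 0.03 rad and linear speed of filter below 0.005 m/s); the robot touches nothing.
It fails at once if the glass is pressed with more than 15 N (contact force between any of the fingers, the arm and filter above 15 N).
It fails at once if one of the things lying around the stand (cap, screwdriver, tray, spare disc, spool, mug) is moved by more than 15 mm (distance of any of lens_cap, driver, spare_tray, spare_disc, twine_spool, mug from where it was at the start of the episode above 0.015 m).
It also fails if it takes over 72 s, if anything falls off the work surface, if the arm or the gripper's body presses on something with over 40 N, if the wrist force passes 120 N, or if a joint passes its speed limit or range.

### The arm

A 6-joint arm with a two-finger parallel gripper is mounted at the origin on the work surface. World frame = base frame: x ahead of the robot, y to its left, z up, the work surface at z = 0. Lengths are in mm, angles in degrees, forces in N, time in s.
With the tool pointing down it reaches from about 325 to 775 mm from the base axis. Payload 5.5 kg.
Tool frame: the origin (TCP) lies midway between the tips of the shut fingers; the grasp point (between the pads) lies 19 mm behind it; y points along the fingers, x is the direction in which the jaws open and shut, and the axes are right-handed (so a half turn about y gives the same grasp; the last joint's range is limited). The gripper opens to 85 mm and grips with 20 to 120 N. Pads are 22 mm wide; open, the fingers measure 114 mm over their backs; the gripper's body (76 mm by 85 mm) begins 54 mm behind the grasp point. The pads swing forward as they close: fully open they stand 13 mm farther back than shut.
Start: joints at [60.923, 5.22, 70.514, -0, 104.267, -3.249], TCP at [261.418, 540.071, 231.275] pointing down, gripper open.
Joint ranges: [-164.24, 164.24], [-49.07, 125.15], [9.68, 141.18], [-86.29, 266.29], [3.28, 154.24], [-151.56, 151.56]. Speed limits (degrees/s): [147.25, 147.25, 172.46, 180, 180, 180].

### API

Orientations are given as [roll, pitch, yaw] about the fixed x, y, z axes, in that order (R = Rz(yaw) Ry(pitch) Rx(roll)).
In Python, from workcell import r, viewer gives the robot as it stands. The module is installed in compiled form; this text tells all that it offers.
- The arm moves only by the tool move_arm, never from a script. Its arguments are lists of equal length, an entry for each row: "gripper": the closure in counts, from 0 (fully open) to 255 (shut); "offset": the shift along the tool's x, y, z in m, a list of three; "delta_rot": the turn, a rotation vector about the tool's x, y, z in rad, a list of three. In form: {"gripper": [gripper, ...], "offset": [[x, y, z], ...], "delta_rot": [[ax, ay, az], ...]}. A call has exactly 5 rows; each row is the pose to reach, as a shift and turn from the pose commanded when the call began, along the tool's axes at that moment; what a row does not reach only later rows make up. A row lasts 1/10 s, in which the tool goes at most 50 mm and 8.59 degrees, less where a joint would pass 70% of its speed; a pose out of reach is approached as far as the arm can. A call with a gripper value outside its range is refused whole. The fingers move at their own pace and stop on an object; "force" is the grip in N (left out, the last holds). Time passes only in rows, so rows that repeat a pose let the fingers close, or fill a call up. It gives the time, the measured TCP pose, the force and the opening at its end, in the units of the state.
- r.state(): the state, without advancing time (a new reading comes with each control period).
- viewer.get_image(name): name is "scene" or "side" or "wrist"; returns a dict with "frame" (420x560x3 uint8, blue, green, red), "fx", "fy", "cx", "cy" (pixels), "pose" (4x4, takes a point from camera to world coordinates). Camera axes: x right, y down, z forward; pixel columns grow to the right and rows downward; lengths in mm; the calibration is good to about 2 mm. A picture is of the moment at which its call begins. There is no depth.
- r.hand_in(): hands the job in, once; it reports no verdict.
The state is a dict: "clock": time; "qpos": joint angles; "dq": joint speeds; "effort": joint torques, N m; "eef_pos": TCP position; "eef_rot": TCP orientation; "ft_force": force on the tool from outside, world axes, zero at the start; "torque": the same for the moment, N m; "width": finger opening in mm.
Only numpy, scipy, OpenCV 4.12 (cv2) and the standard library are available. Lean on these libraries where they do the work, as an engineer would, in place of code of your own. Each camera call takes 0.05 s, during which the arm holds its last target.

## Working session

There is one attempt and no reset: what is moved stays moved. The work goes in short steps, Python scripts to look and compute and a tool call to move; the robot and the scene stay as the last step left them, time stands still between calls to the robot, and variables do not carry over. Pictures are saved under pics/ and viewed, and the job is handed in when it is done.

Besides the shell and the picture viewer there is one more tool, called after "Request:" as a command line: name --argument value ..., lists and objects as JSON in quotes. move_arm: Moves the arm, as the interface text tells. Its arguments: {"type":"object","properties":{"gripper":{"type":"array","items":{"type":"number"}},"offset":{"type":"array","items":{"type":"array","items":{"type":"number"}}},"delta_rot":{"type":"array","items":{"type":"array","items":{"type":"number"}}},"force":{"type":"number"}},"required":["gripper","offset","delta_rot"]}

```bash
mkdir -p pics; cat > h.py <<'E'
import numpy as np, cv2
from workcell import r, viewer
def grab(n,f):
    d=viewer.get_image(n); cv2.imwrite('pics/'+f,d['frame']); np.savez('pics/'+f[:-4]+'.npz',**{k:np.array(v) for k,v in d.items()}); return d
def load(f): return dict(np.load('pics/'+f+'.npz'))
def ray(d,u,v,z):
    P=np.array(d['pose']); c=np.array([(u-d['cx'])/d['fx'],(v-d['cy'])/d['fy'],1]); w=P[:3,:3]@c; o=P[:3,3]
    return o+w*(z-o[2])/w[2]
def proj(d,p):
    P=np.array(d['pose']); q=P[:3,:3].T@(np.array(p)-P[:3,3]); return d['fx']*q[0]/q[2]+d['cx'],d['fy']*q[1]/q[2]+d['cy']
E
python3 - <<'E'
from h import *
print(r.state())
for n in ['scene','side','wrist']:
    d=grab(n,n+'0.png'); print(n,d['fx'],d['cx'],d['cy'],np.round(d['pose'],3).tolist())
E
```

```text
{'clock': 0.0, 'qpos': array([ 6.09222119e+01,  5.26637149e+00,  7.05813298e+01,  2.97316320e-04,
        1.04266769e+02, -3.24845930e+00]), 'dq': array([ 0.00307737, -0.06378752,  0.07568856, -0.05707304,  0.04728419,
       -0.11189049]), 'effort': array([-5.00837705e-04, -4.58744502e+01, -4.18019986e+01, -1.71348433e-04,
        1.20416743e-02,  1.37381784e-05]), 'eef_pos': array([261.27917488, 539.81743706, 230.12218648]), 'eef_rot': array([-89.99322562,   0.11426965,  64.17075099]), 'ft_force': array([ 0.28951888,  0.18502177, -0.38035084]), 'torque': array([ 0.04178469, -0.00627763, -0.00124179]), 'width': 85.78834495144879}
scene 379.0271704535241 272.85811587629547 206.43023088161695 [[0.773, 0.515, -0.37, 921.446], [0.634, -0.616, 0.468, -505.198], [0.013, -0.596, -0.803, 921.66], [0.0, 0.0, 0.0, 1.0]]
side 475.8456403135121 287.5803800423362 210.75930245947077 [[0.883, -0.341, 0.323, 53.94], [-0.469, -0.645, 0.603, -843.005], [0.003, -0.684, -0.729, 1069.62], [0.0, 0.0, 0.0, 1.0]]
wrist 355.3139747376499 272.9755158122123 211.83346289883295 [[0.436, 0.862, 0.258, 195.22], [0.9, -0.417, -0.126, 571.776], [-0.001, 0.287, -0.958, 373.839], [0.0, 0.0, 0.0, 1.0]]
```

View pics/scene0.png

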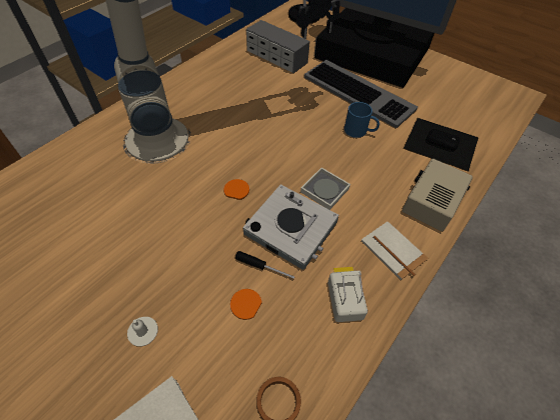

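View pics/side0.png

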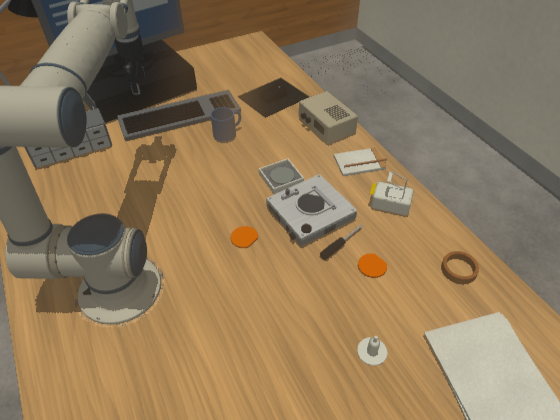

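View pics/wrist0.png

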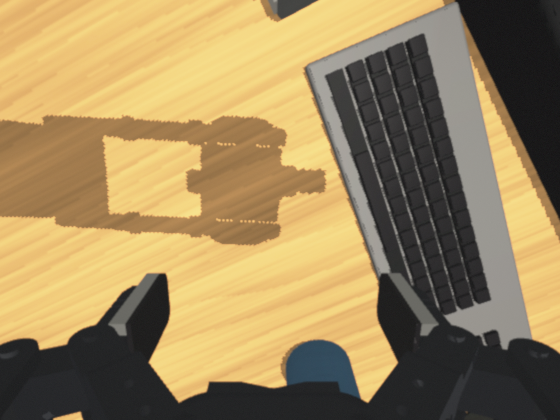

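```bash
python3 - <<'E'
from h import *
for n,b in [('scene0',(225,150,135,125)),('side0',(250,150,120,110))]:
    d=load(n);x,y,w,h=b
    c=d['frame'][y:y+h,x:x+w]; cv2.imwrite(f'pics/{n}z.png',cv2.resize(c,None,fx=5.5,fy=4.8 if 0 else 5.4 if h*5.4<=600 else 4.8,interpolation=cv2.INTER_CUBIC) if 0 else cv2.resize(c,None,fx=4.8,fy=4.8,interpolation=cv2.INTER_CUBIC))
d=load('scene0');print(ray(d,291,221,49)); d=load('side0');print(ray(d,312,203,49))
E
```

```text
[590.34953498  -2.97754929  49.        ]
[585.4333923   -4.76261031  49.        ]
```

View pics/scene0z.png

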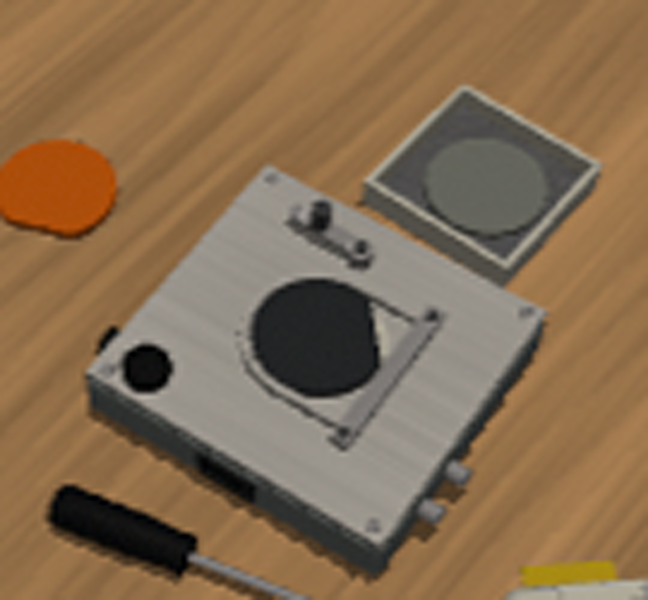

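View pics/side0z.png

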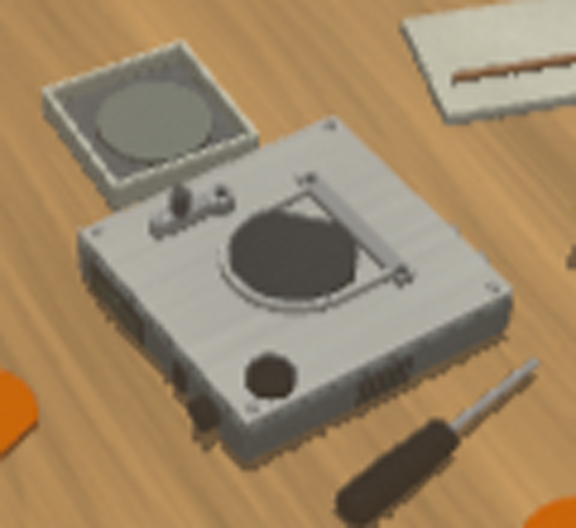

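```bash
python3 - <<'E'
from h import *
d=load('scene0')
P=[ray(d,225+u/4.8,150+v/4.8,z) for u,v,z in [(268,167,42),(545,315,42),(375,548,42),(90,378,42),(338,442,48),(432,316,48),(362,248,53),(320,212,61),(147,368,52),(318,338,49)]]
for p in P: print(p.round(1))
d=load('side0')
print()
for u,v,z in [(333,118,42),(512,295,42),(243,428,42),(80,235,42),(404,275,48),(309,180,48),(224,200,53),(180,200,61),(270,375,52),(293,255,49)]: print(ray(d,250+u/4.8,150+v/4.8,z).round(1))
E
```

```text
[483.   86.3  42. ]
[680.4 102.6  42. ]
[695.1 -86.4  42. ]
[ 503.1 -103.4   42. ]
[641.1 -49.1  48. ]
[631.3  55.1  48. ]
[571.4  65.7  53. ]
[538.7  66.   61. ]
[528.3 -82.   52. ]
[589.7  -1.   49. ]

[673.   99.4  42. ]
[688.5 -90.9  42. ]
[ 490.2 -106.5   42. ]
[476.1  79.9  42. ]
[635.2 -50.   48. ]
[625.8  50.4  48. ]
[566.1  55.4  53. ]
[537.6  61.2  61. ]
[519.8 -85.6  52. ]
[582.6  -3.9  49. ]
```

Request:
move_arm --gripper '[255,255,255,255,255]' --offset '[[-0.0256,0.0,-0.0367],[-0.0512,0.0,-0.0734],[-0.0768,0.0,-0.11],[-0.1024,0.0,-0.1468],[-0.128,0.0,-0.1836]]' --delta_rot '[[0,0.06,0],[0,0.12,0],[0,0.18,0],[0,0.24,0],[0,0.3,0]]'

```text
clock: 0.65
eef_pos: [371.3, 343.2, 231.0]
eef_rot: [-90.0, 0.0, 46.9]
ft_force: [1.6, 1.3, -0.4]
width: 12.0
```

Request:
move_arm --gripper '[255,255,255,255,255]' --offset '[[-0.0134,0.002,-0.0425],[-0.0268,0.004,-0.085],[-0.0402,0.006,-0.1275],[-0.0536,0.008,-0.17],[-0.067,0.01,-0.2125]]' --delta_rot '[[0,0.075,0],[0,0.15,0],[0,0.225,0],[0,0.3,0],[0,0.37,0]]'

```text
clock: 1.15
eef_pos: [481.1, 149.2, 221.0]
eef_rot: [-90.0, -0.0, 25.6]
ft_force: [1.4, 0.8, 0.2]
width: -0.0
```

Request:
move_arm --gripper '[255,255,255,255,255]' --offset '[[0.003,0.002,-0.0445],[0.006,0.004,-0.089],[0.009,0.006,-0.1335],[0.012,0.009,-0.178],[0.014,0.011,-0.222]]' --delta_rot '[[0,0.075,0],[0,0.15,0],[0,0.225,0],[0,0.3,0],[0,0.361,0]]'

```text
clock: 1.65
eef_pos: [590.2, -44.7, 209.6]
eef_rot: [-90.0, 0.0, 4.9]
ft_force: [0.7, 0.2, 0.5]
width: 0.2
```

```bash
python3 - <<'E'
from h import *
d=grab('wrist','w1.png');s=r.state();print(s['eef_pos'],s['eef_rot'],s['ft_force'],np.round(d['pose'],3).tolist())
E
```

```text
[591.82104744 -50.66759496 207.82334293] [-90.21067507   0.10425716   4.47125464] [-4.16512774 -2.81361399 -1.08702823] [[0.996, 0.083, 0.023, 584.042], [0.086, -0.954, -0.286, 28.248], [-0.002, 0.287, -0.958, 353.249], [0.0, 0.0, 0.0, 1.0]]
```

View pics/w1.png

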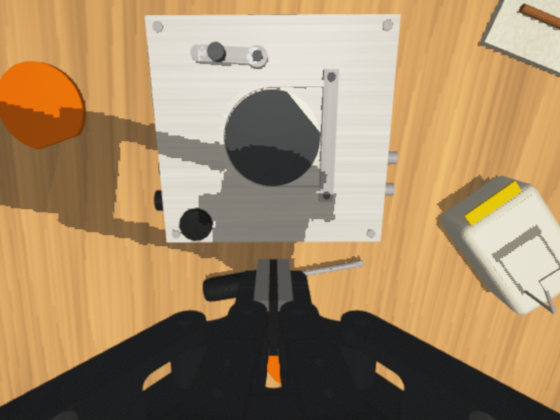

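```bash
python3 - <<'E'
from h import *
d=grab('wrist','w2.png');s=r.state();print(s['eef_pos'],s['eef_rot'],s['ft_force'],np.round(d['pose'],3).tolist())
f=d['frame'];cv2.imwrite('pics/w2z.png',cv2.resize(f[0:250,140:410],None,fx=2.4*1.2,fy=2.4,interpolation=cv2.INTER_CUBIC)[:, :800] if 0 else cv2.resize(f[0:250,140:410],None,fx=2.4,fy=2.4,interpolation=cv2.INTER_CUBIC))
E
```

```text
[590.64970277 -47.6914946  207.89757804] [-90.06826133   0.17322108   4.6928085 ] [-0.49309361  0.05780274  0.02902876] [[0.997, 0.075, 0.02, 586.331], [0.078, -0.954, -0.29, 22.883], [-0.003, 0.29, -0.957, 351.154], [0.0, 0.0, 0.0, 1.0]]
```

View pics/w2z.png

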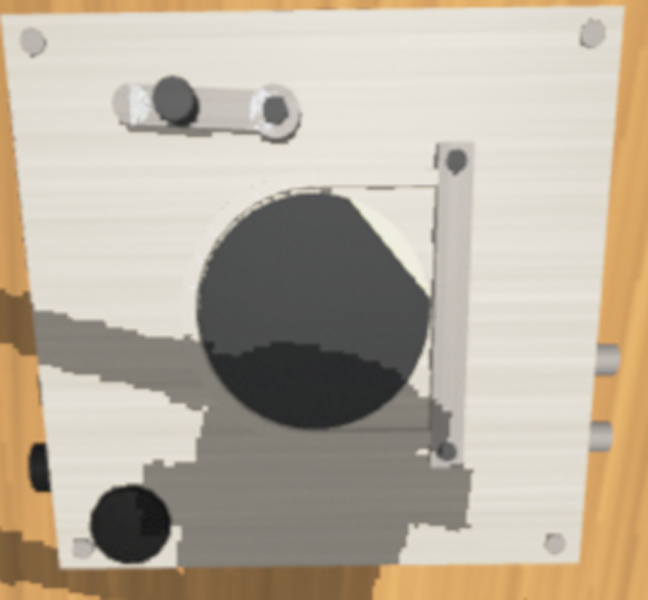

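```bash
cat >> h.py <<'E'
def filt(d,thr=95,z=49,show=None):
    f=d['frame']; g=f.max(axis=2); m=(g<thr).astype(np.uint8)
    n,l,st,ce=cv2.connectedComponentsWithStats(m)
    return m,n,l,st,ce
def world(d,pts,z): return np.array([ray(d,u,v,z)[:2] for u,v in pts])
def analyse(d,z=49,thr=95,near=(590,-2),keep=None):
    m,n,l,st,ce=filt(d,thr)
    pn=proj(d,[near[0],near[1],z]); k=l[int(pn[1]),int(pn[0])]
    mm=(l==k).astype(np.uint8); mm=cv2.morphologyEx(mm,cv2.MORPH_OPEN,np.ones((3,3)))
    c=max(cv2.findContours(mm,cv2.RETR_EXTERNAL,cv2.CHAIN_APPROX_NONE)[0],key=cv2.contourArea)[:,0,:].astype(float)
    w=world(d,c,z)
    if keep is not None: w=w[keep(w)]
    return w
def fitdisc(w,R=40.,h=34.):
    from scipy.optimize import least_squares
    def res(p):
        q=w-p[:2]; rr=np.hypot(*q.T)-p[3]; fl=q@[np.cos(p[2]),np.sin(p[2])]-h*p[3]/R
        s=np.maximum(rr,fl)   # signed distance of cut disc boundary (inside)
        return s
    best=None
    for a in np.arange(-3.1,3.1,.4):
        o=least_squares(res,[*w.mean(0),a,R],loss='soft_l1',f_scale=.5)
        if best is None or o.cost<best.cost: best=o
    return best.x,best.cost,len(w)
E
python3 - <<'E'
from h import *
s=r.state();print(s['eef_pos'],s['clock'])
d=load('w2')
w=analyse(d);x,c,n=fitdisc(w);print('filter',x[:2],np.degrees(x[2]),x[3],c,n)
Z=lambda u,v,z:ray(d,140+u/2.4,v/2.4,z)
T=[('tl',32,41,42),('tr',592,33,42),('br',555,543,42),('bl',82,548,42),('bar t in',437,150,48),('bar b in',431,460,48),('bar t out',474,145,48),('bar b out',463,465,48),('sc1',456,160,48),('sc2',446,451,48),('piv',275,109,55),('knobtop',174,97,69.5),('knobtop',175,100,69.5),('cap',131,521,52)]
for t,u,v,z in T: print(t,Z(u,v,z).round(1))
E
```

```text
[590.64970277 -47.6914946  207.89757804] 1.75
filter [584.84372694   0.6206434 ] 45.74023343504519 39.273112065389526 11.056075267142035 265
tl [487.4  80.3  42. ]
tr [668.3  96.6  42. ]
br [684.  -77.4  42. ]
bl [503.1 -93.8  42. ]
bar t in [621.8  57.2  48. ]
bar b in [631.9 -47.3  48. ]
bar t out [633.7  59.6  48. ]
bar b out [643.8 -48.2  48. ]
sc1 [628.4  54.6  48. ]
sc2 [637.  -43.5  48. ]
piv [568.2  64.4  55. ]
knobtop [538.5  63.3  69.5]
knobtop [538.9  62.5  69.5]
cap [523.9 -78.   52. ]
```

```bash
cat > cmd.py <<'E'
import json,sys,os
import numpy as np
from scipy.spatial.transform import Rotation as Ro
# commanded pose tracker: list of (offset m, rot)
F='cmds.json'
def pose():
    p=np.array([261.418,540.071,231.275]); R=Ro.from_euler('xyz',[-90,0,64.172],degrees=True)
    for o,q in json.load(open(F)):
        p=p+R.apply(np.array(o)*1000); R=R*Ro.from_rotvec(q)
    return p,R
def add(o,q): L=json.load(open(F)); L.append([o,q]); json.dump(L,open(F,'w'))
def to(pt,yaw=None):
    p,R=pose(); o=R.inv().apply(np.array(pt)-p)/1000
    y=R.as_euler('xyz',degrees=True)[2]
    return o.round(4).tolist(), 0 if yaw is None else round(float(-np.radians(yaw-y)),3)
E
echo '[[[-0.128,0,-0.1836],[0,0.3,0]],[[-0.067,0.01,-0.2125],[0,0.37,0]],[[0.014,0.011,-0.222],[0,0.361,0]]]' > cmds.json
python3 - <<'E'
import cmd as _; 
E
mv cmd.py trk.py; python3 - <<'E'
from trk import *; from h import *
p,R=pose(); print(p,R.as_euler('xyz',degrees=True)); s=r.state(); print(s['eef_pos'],s['eef_rot'])
print(to([598.8,14.9,80]))
E
```

```text
[589.74476049 -42.89750449 210.275     ] [-9.00000000e+01  1.27222187e-14  5.10005132e+00]
[590.64970277 -47.6914946  207.89757804] [-90.06826133   0.17322108   4.6928085 ]
([0.0142, 0.1303, 0.0568], 0)
```

Request:
move_arm --gripper '[255,255,255,255,255]' --offset '[[0.005,0.03,0.02],[0.01,0.07,0.045],[0.014,0.105,0.0568],[0.0142,0.125,0.0568],[0.0142,0.1303,0.0568]]' --delta_rot '[[0,0,0],[0,0,0],[0,0,0],[0,0,0],[0,0,0]]'

```text
clock: 2.25
eef_pos: [596.6, 16.0, 76.0]
eef_rot: [-89.9, 0.4, 5.2]
ft_force: [-0.5, 0.0, -0.3]
width: -0.0
```

Request:
move_arm --gripper '[255,255,255,255,255]' --offset '[[0,0.004,0],[0,0.01,0],[0,0.016,0],[0,0.02,0],[0,0.02,0]]' --delta_rot '[[0,0,0],[0,0,0],[0,0,0],[0,0,0],[0,0,0]]'

```text
clock: 2.75
eef_pos: [598.6, 14.8, 59.6]
eef_rot: [-90.0, 0.0, 5.1]
ft_force: [0.0, 0.1, -0.5]
width: 0.2
```

```bash
python3 - <<'E'
from trk import *; from h import *
add([0.0142,0.1303,0.0568],[0,0,0]);add([0,.02,0],[0,0,0])
print(pose()[0]); d=grab('side','s1.png');d=grab('wrist','w3.png'); s=r.state(); print(s['eef_pos'],s['eef_rot'],s['ft_force'])
f=load('s1')['frame'];cv2.imwrite('pics/s1z.png',cv2.resize(f[100:270,220:400],None,fx=3.5,fy=3.5))
E
```

```text
[598.83929575  14.93993519  59.975     ]
[598.93699213  14.82026287  60.22228859] [-9.00017815e+01 -1.71734499e-02  5.08881646e+00] [-0.63596918 -0.75123985  0.09874191]
```

View pics/w3.png

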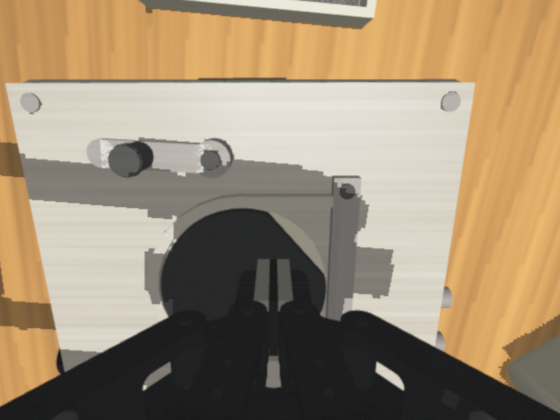

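View pics/s1z.png

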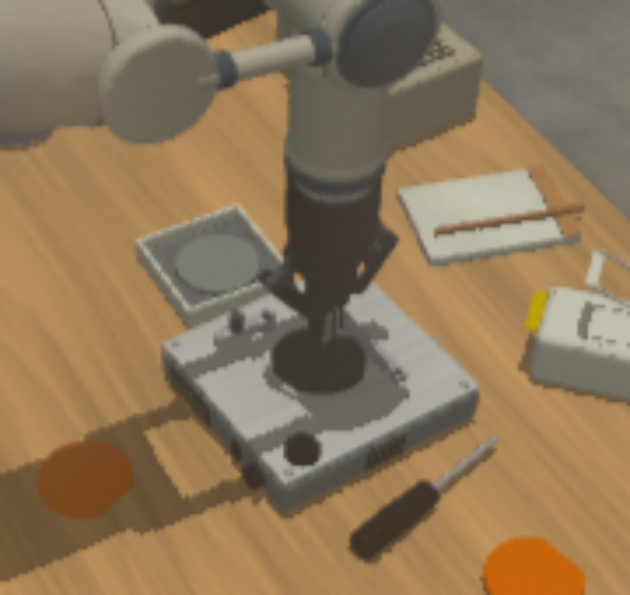

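Request:
move_arm --gripper '[255,255,255,255,255]' --offset '[[0,0.004,0],[0,0.007,0],[0,0.009,0],[0,0.0095,0],[0,0.0095,0]]' --delta_rot '[[0,0,0],[0,0,0],[0,0,0],[0,0,0],[0,0,0]]'

```text
clock: 3.35
eef_pos: [598.7, 15.0, 50.3]
eef_rot: [-90.0, 0.0, 5.1]
ft_force: [-0.7, -0.2, -0.5]
width: 0.2
```

Request:
move_arm --gripper '[255,255,255,255,255]' --offset '[[0,0.0003,0],[0,0.0006,0],[0,0.0008,0],[0,0.001,0],[0,0.001,0]]' --delta_rot '[[0,0,0],[0,0,0],[0,0,0],[0,0,0],[0,0,0]]'

```text
clock: 3.85
eef_pos: [598.8, 14.9, 49.5]
eef_rot: [-90.0, 0.0, 5.1]
ft_force: [-0.4, 0.4, 0.4]
width: 0.3
```

Commanded z = 49.475; keep stepping 0.2 mm.

Request:
move_arm --gripper '[255,255,255,255,255]' --offset '[[0,0.0001,0],[0,0.0002,0],[0,0.0003,0],[0,0.0004,0],[0,0.0004,0]]' --delta_rot '[[0,0,0],[0,0,0],[0,0,0],[0,0,0],[0,0,0]]'

```text
clock: 4.35
eef_pos: [598.9, 14.9, 49.1]
eef_rot: [-90.0, -0.0, 5.1]
ft_force: [-1.3, -0.0, -0.3]
width: -0.1
```

Request:
move_arm --gripper '[255,255,255,255,255]' --offset '[[0,0.0001,0],[0,0.0002,0],[0,0.0003,0],[0,0.0003,0],[0,0.0003,0]]' --delta_rot '[[0,0,0],[0,0,0],[0,0,0],[0,0,0],[0,0,0]]'

```text
clock: 4.85
eef_pos: [599.0, 14.9, 49.1]
eef_rot: [-90.0, -0.0, 5.1]
ft_force: [0.3, 0.4, 2.7]
width: -0.0
```

Request:
move_arm --gripper '[255,255,255,255,255]' --offset '[[0,0.0001,0],[0.0009,0.0001,-0.0011],[0.0017,0.0001,-0.0022],[0.0024,0.0001,-0.0035],[0.003,0.0001,-0.0047]]' --delta_rot '[[0,0,0],[0,0.07,0],[0,0.14,0],[0,0.21,0],[0,0.28,0]]'

```text
clock: 5.35
eef_pos: [602.6, 10.6, 49.1]
eef_rot: [-90.0, -0.0, -11.1]
ft_force: [-0.1, 0.9, 3.1]
width: -0.2
```

```bash
python3 - <<'E'
from trk import *; from h import *
for o in [.0095,.001,.0004,.0003]: add([0,o,0],[0,0,0])
add([.003,.0001,-.0047],[0,.28,0])
print(pose()[0]); d=grab('wrist','w4.png'); s=r.state(); print(s['eef_pos'],s['eef_rot'],s['ft_force'])
cv2.imwrite('pics/w4z.png',cv2.resize(d['frame'][100:350,60:400],None,fx=2.3,fy=2.3))
E
```

```text
[602.24522609  10.52522812  48.675     ]
[602.66094231  10.47367873  49.09062666] [-8.99784660e+01 -5.45863802e-02 -1.13022550e+01] [-0.98064556  0.45616337  2.71355147]
```

View pics/w4z.png

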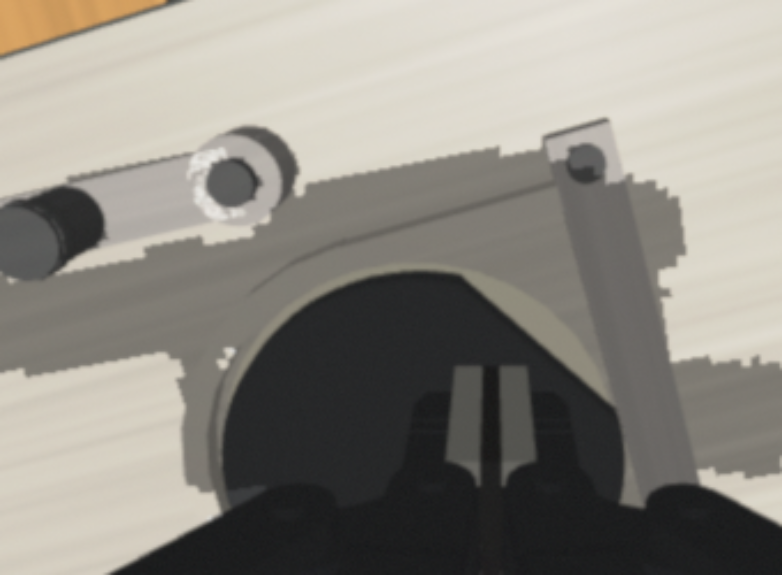

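```bash
python3 - <<'E'
from h import *
d=load('w4'); Z=lambda u,v,z:ray(d,60+u/2.3,100+v/2.3,z)
a,b=Z(462,275,49),Z(612,408,49); print(a,b,np.linalg.norm(a-b)); t=a-b; print('flat normal',np.degrees(np.arctan2(-t[0],t[1])), )
m=(a+b)/2;n=np.array([t[1],-t[0]])/np.hypot(*t[:2]); print('filter c',m[:2]-34*n)
a,b=Z(545,138,48),Z(640,490,48);t=a-b;print('bar',np.degrees(np.arctan2(-t[0],t[1])))
E
```

```text
[602.53971936  37.86644176  49.        ] [625.64609717   5.67303623  49.        ] 39.62726404426189
flat normal 35.668378771976705
filter c [586.47112275   1.9445791 ]
bar 5.024721663827904
```

Request:
move_arm --gripper '[255,255,255,255,255]' --offset '[[0.0008,0.0001,-0.001],[0.0015,0.0001,-0.0021],[0.0022,0.0001,-0.0033],[0.0027,0.0001,-0.0044],[0.0032,0.0001,-0.0056]]' --delta_rot '[[0,0.07,0],[0,0.14,0],[0,0.21,0],[0,0.28,0],[0,0.35,0]]'

```text
clock: 5.9
eef_pos: [604.7, 4.7, 49.1]
eef_rot: [-89.9, -0.0, -31.1]
ft_force: [-0.1, 0.3, 3.3]
width: 0.1
```

```bash
python3 - <<'E'
from trk import *; from h import *
add([.0032,.0001,-.0056],[0,.35,0])
print(pose()[0]); d=grab('wrist','w5.png'); s=r.state(); print(s['eef_pos'],s['eef_rot'],s['ft_force'])
cv2.imwrite('pics/w5z.png',cv2.resize(d['frame'][100:350,60:400],None,fx=2.3,fy=2.3))
E
```

```text
[604.32400268   4.41960056  48.575     ]
[604.72047127   4.50320042  49.06867533] [-8.99509994e+01 -4.48833808e-02 -3.12732463e+01] [0.64752961 0.06614719 4.23798716]
```

View pics/w5z.png

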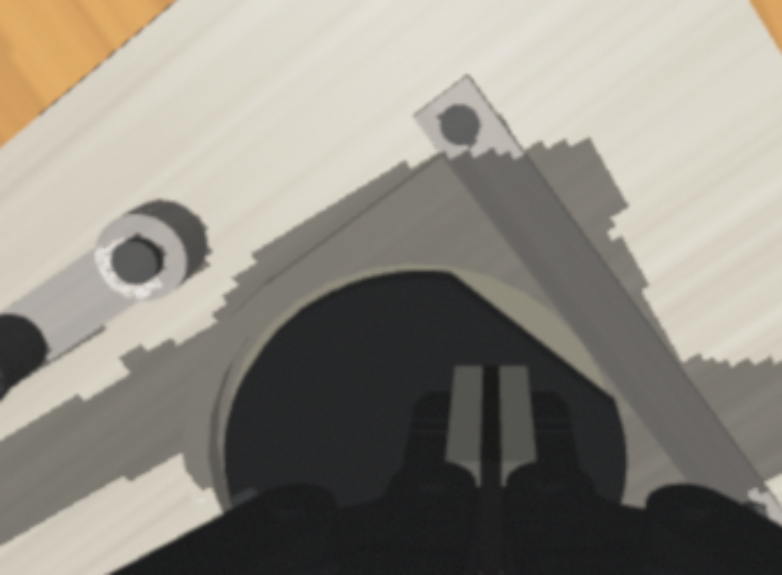

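```bash
python3 - <<'E'
from h import *
d=load('w5'); Z=lambda u,v,z:ray(d,60+u/2.3,100+v/2.3,z)
a,b=Z(452,272,49),Z(614,400,49); print(np.linalg.norm(a-b)); t=a-b; print('flat normal',np.degrees(np.arctan2(-t[0],t[1])), )
m=(a+b)/2;n=np.array([t[1],-t[0]])/np.hypot(*t[:2]); print('filter c',m[:2]-34*n)
a,b=Z(445,160,48),Z(660,470,48);t=a-b;print('bar',np.degrees(np.arctan2(-t[0],t[1])),a,b)
E
```

```text
40.49267750013156
flat normal 18.96542834850587
filter c [587.14205297   1.51297598]
bar 2.8505061938736005 [622.50750903  49.93883066  48.        ] [626.26057874 -25.4364176   48.        ]
```

Request:
move_arm --gripper '[255,255,255,255,255]' --offset '[[0.0007,0,-0.0008],[0.0013,0,-0.0017],[0.0019,0,-0.0027],[0.0024,0,-0.0036],[0.0024,0,-0.0036]]' --delta_rot '[[0,0.06,0],[0,0.12,0],[0,0.185,0],[0,0.245,0],[0,0.245,0]]'

```text
clock: 6.45
eef_pos: [604.9, 0.0, 49.1]
eef_rot: [-90.0, -0.0, -44.9]
ft_force: [-0.3, -0.2, 5.1]
width: -0.1
```

```bash
python3 - <<'E'
from trk import *; from h import *
add([.0024,0,-.0036],[0,.245,0])
print(pose()[0]); d=grab('wrist','w6.png'); s=r.state(); print(s['eef_pos'],s['eef_rot'],s['ft_force'])
cv2.imwrite('pics/w6z.png',cv2.resize(d['frame'][100:350,60:400],None,fx=2.3,fy=2.3))
E
```

```text
[6.04527347e+02 9.77200578e-02 4.85750000e+01]
[6.04851587e+02 4.26743187e-02 4.90823816e+01] [-8.99635567e+01 -4.67476391e-02 -4.48733227e+01] [-0.07665929  0.14334157  4.24752783]
```

View pics/w6z.png

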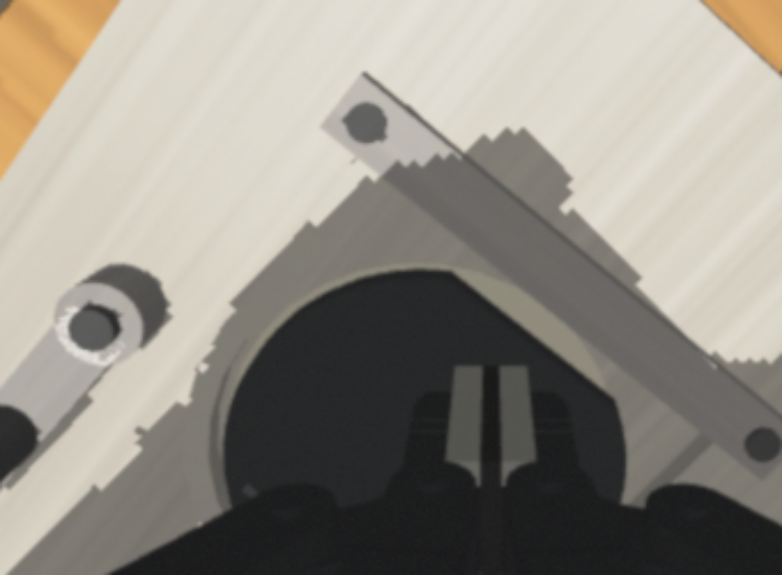

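```bash
cat > ang.py <<'E'
from h import *
def go(name,f1,f2,s1,s2):
    d=load(name); Z=lambda q,z:ray(d,60+q[0]/2.3,100+q[1]/2.3,z)[:2]
    g=cv2.cvtColor(d['frame'],cv2.COLOR_BGR2GRAY).astype(float)
    # refine the flat edge: sub-pixel gradient peaks along normals
    p=np.array([60+f1[0]/2.3,100+f1[1]/2.3]);q=np.array([60+f2[0]/2.3,100+f2[1]/2.3]);t=(q-p)/np.linalg.norm(q-p);nn=np.array([t[1],-t[0]])
    P=[]
    for k in np.linspace(.12,.88,40):
        c=p+k*(q-p); s=np.arange(-4,4.01,.25); xy=c+s[:,None]*nn
        v=cv2.remap(g.astype(np.float32),xy[:,0].astype(np.float32)[None],xy[:,1].astype(np.float32)[None],cv2.INTER_LINEAR)[0]
        dv=np.diff(v); i=np.argmax(np.abs(dv)); P.append(c+nn*(s[i]+.125))
    W=world(d,P,49).astype(np.float32); l=cv2.fitLine(W,cv2.DIST_HUBER,0,.01,.01).ravel()
    tt=l[:2]*np.sign(l[1]); n=np.array([tt[1],-tt[0]]); a=np.degrees(np.arctan2(n[1],n[0]))
    print('flat normal',a,'len',np.linalg.norm(Z(f1,49)-Z(f2,49)))
    b=Z(s1,48)-Z(s2,48);print('bar',np.degrees(np.arctan2(-b[0],b[1])),np.linalg.norm(b))
    m=(Z(s1,48)+Z(s2,48))/2; bn=np.array([b[1],-b[0]])/np.linalg.norm(b)
    off=(W.mean(0)-m)@bn; print('flat to bar centre line',off,'gap',-6-off)
E
python3 -c "
from ang import *
go('w6',(452,272),(613,399),(366,122),(763,444))"
```

```text
flat normal 5.3491697 len 40.21073788418604
bar 5.157459386015596 99.07211254709897
flat to bar centre line -11.416597849663273 gap 5.4165978496632725
```

Request:
move_arm --gripper '[255,255,255,255,255]' --offset '[[0.0009,0,0.0011],[0.0018,0,0.0022],[0.0027,0,0.0032],[0.0036,0,0.0043],[0.0045,0,0.0054]]' --delta_rot '[[0,0,0],[0,0,0],[0,0,0],[0,0,0],[0,0,0]]'

```text
clock: 7.0
eef_pos: [611.7, 0.7, 49.1]
eef_rot: [-90.0, -0.0, -44.9]
ft_force: [-1.3, 0.3, 5.5]
width: -0.2
```

```bash
python3 - <<'E'
from trk import *; from h import *
add([.0045,0,.0054],[0,0,0])
print(pose()[0]); d=grab('wrist','w7.png'); s=r.state(); print(s['eef_pos'],s['eef_rot'],s['ft_force'])
cv2.imwrite('pics/w7z.png',cv2.resize(d['frame'][100:350,60:400],None,fx=2.3,fy=2.3))
E
```

```text
[611.52807785   0.7299918   48.575     ]
[611.84755672   0.72285349  49.08825771] [-8.99873676e+01 -2.97768599e-02 -4.48924195e+01] [-0.57520627  0.25848034  5.4320971 ]
```

View pics/w7z.png

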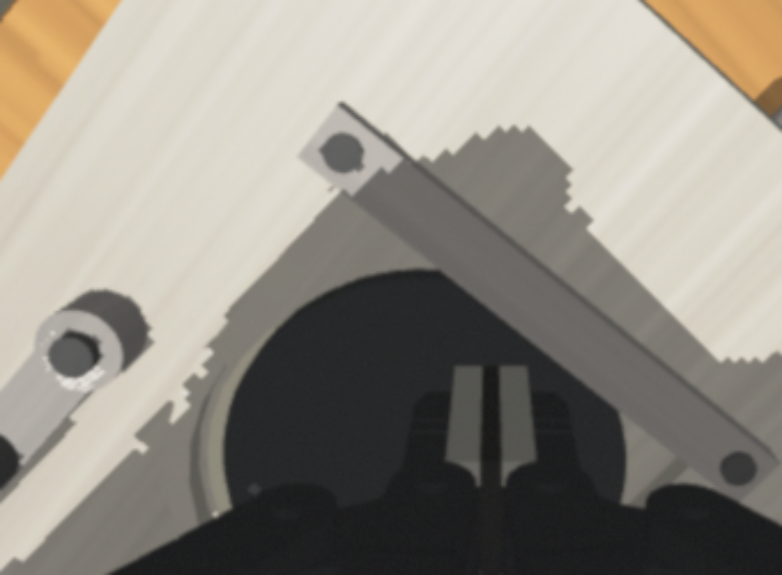

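Request:
move_arm --gripper '[255,255,255,255,255]' --offset '[[0.0005,0,0.0006],[0.001,0,0.0012],[0.0013,0,0.0015],[0.0013,0,0.0015],[0.0013,0,0.0015]]' --delta_rot '[[0,0,0],[0,0,0],[0,0,0],[0,0,0],[0,0,0]]'

```text
clock: 7.55
eef_pos: [613.4, 0.8, 49.0]
eef_rot: [-90.0, 0.0, -44.9]
ft_force: [-2.3, 0.6, 6.5]
width: 0.0
```

```bash
python3 - <<'E'
from trk import *; from h import *
add([.0013,0,.0015],[0,0,0])
s=r.state(); print(s['eef_pos'],s['ft_force'])
E
```

```text
[613.38640625   0.83513164  49.04442591] [-2.29199259  0.57184796  6.45039633]
```

Request:
move_arm --gripper '[255,255,255,255,255]' --offset '[[0,-0.005,0],[0,-0.03,0],[0,-0.07,-0.005],[-0.01,-0.11,-0.03],[-0.019,-0.14,-0.055]]' --delta_rot '[[0,0,0],[0,0,0],[0,0,0],[0,0,0],[0,0,0]]'

```text
clock: 8.05
eef_pos: [560.8, -24.6, 190.5]
eef_rot: [-90.0, -0.0, -44.9]
ft_force: [-0.4, -0.0, 0.6]
width: 0.0
```

Request:
move_arm --gripper '[255,255,255,255,255]' --offset '[[0,0,0],[0,0,0],[0,0,0],[0,0,0],[0,0,0]]' --delta_rot '[[0,0,0],[0,0,0],[0,0,0],[0,0,0],[0,0,0]]'

```text
clock: 8.55
eef_pos: [560.9, -24.2, 186.7]
eef_rot: [-90.1, 0.1, -45.0]
ft_force: [-0.5, -0.6, 0.1]
width: -0.1
```

```bash
python3 - <<'E'
from trk import *; from h import *
add([-.019,-.14,-.055],[0,0,0])
print(pose()[0]); d=grab('wrist','w8.png'); s=r.state(); print(s['eef_pos'],s['eef_rot'],s['ft_force'])
cv2.imwrite('pics/w8z.png',cv2.resize(d['frame'][0:300,80:480],None,fx=2,fy=2))
E
```

```text
[561.16716981 -24.55476528 188.575     ]
[561.01656264 -24.31166239 187.12651336] [-90.0875318    0.10727451 -45.00242051] [ 0.03274975 -0.41685381 -0.20262905]
```

View pics/w8z.png

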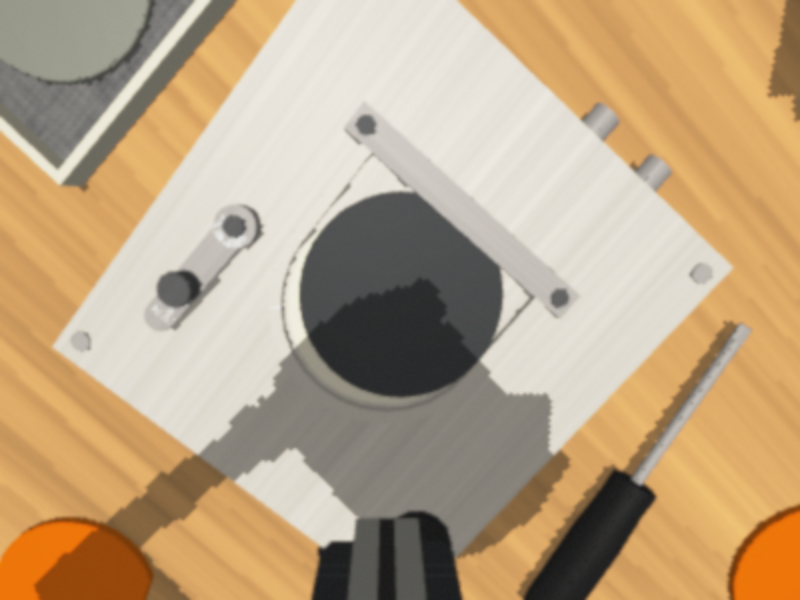

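```bash
python3 - <<'E'
from h import *
d=load('w8'); Z=lambda u,v,z:ray(d,80+u/2,v/2,z)
s1,s2=Z(367,125,48)[:2],Z(560,298,48)[:2]; b=s1-s2; t=b/np.linalg.norm(b); n=np.array([t[1],-t[0]]); m=(s1+s2)/2
print('bar yaw',np.degrees(np.arctan2(n[1],n[0])),np.linalg.norm(b),'nest C',m-47*n)
w=analyse(d,near=(590,10)); x,c,k=fitdisc(w); print('filter',x,np.degrees(x[2]),c,k,'flat to face',(x[:2]-m)@n+x[3]*.85+6)
rel=(w-m); e=rel[(rel@n>-7.5)&(abs(rel@t)<17)]; l=np.polyfit(e@t,e@n,1); print('edge slope deg',np.degrees(np.arctan(l[0])),l[1],len(e))
print('pivot',Z(235,225,55),'knob',Z(178,284,69.5))
E
```

```text
bar yaw 5.086201665870848 98.37006821211406 nest C [585.85844978   0.79752499]
filter [5.92480002e+02 3.04591528e-01 9.28308234e-02 3.91261793e+01] 5.318814391460198 10.372548983317003 278 flat to face -1.1909686684894254
edge slope deg -0.11360206023964016 -7.151244507545524 35
pivot [568.44162465  63.88588241  55.        ] knob [540.73774902  62.91410638  69.5       ]
```

Request:
move_arm --gripper '[255,255,255,255,255]' --offset '[[-0.035,0,0.015],[-0.075,0.01,0.033],[-0.103,0.035,0.046],[-0.103,0.075,0.046],[-0.103,0.1,0.046]]' --delta_rot '[[0,0,0],[0,0,0],[0,0,0],[0,0,0],[0,0,0]]'

```text
clock: 9.1
eef_pos: [519.5, 82.0, 85.5]
eef_rot: [-90.1, 0.1, -44.9]
ft_force: [0.5, -1.4, -0.1]
width: 0.0
```

Request:
move_arm --gripper '[255,255,255,255,255]' --offset '[[0,0.01,0],[0,0.02,0],[0,0.028,0],[0,0.0315,0],[0,0.0315,0]]' --delta_rot '[[0,0,0],[0,0,0],[0,0,0],[0,0,0],[0,0,0]]'

```text
clock: 9.6
eef_pos: [521.2, 80.7, 57.4]
eef_rot: [-90.0, -0.0, -45.1]
ft_force: [0.5, -0.4, 0.7]
width: 0.3
```

```bash
python3 - <<'E'
from trk import *; from h import *
add([-.103,.1,.046],[0,0,0]);add([0,.0315,0],[0,0,0])
print(pose()[0]); d=grab('wrist','w9.png'); s=r.state(); print(s['eef_pos'],s['eef_rot'],s['ft_force'])
E
```

```text
[520.92416237  80.82787253  57.075     ]
[521.38023364  80.69014197  57.79061117] [-8.99530918e+01 -3.98224827e-02 -4.50555499e+01] [-0.15857121  0.34556067  0.49316096]
```

View pics/w9.png

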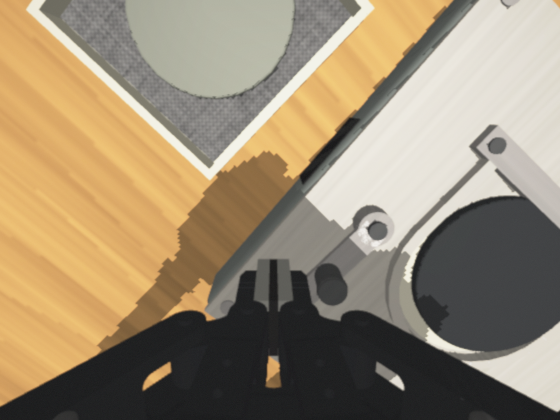

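```bash
python3 - <<'E'
from trk import *
p,R=pose(); n=R.apply([1,0,0])[:2]
for ph in [182,187,192,197,202,212,222,232,242,252,262,268,272,276]:
    K=np.array([568.3,64])+30*np.array([np.cos(np.radians(ph)),np.sin(np.radians(ph))]); t=K-13.5*n
    print(ph,t.round(1),(R.inv().apply([*t,p[2]]-p)/1000).round(4))
E
```

```text
182 [528.8  72.5] [ 0.0114 -0.     -0.0003]
187 [529.   69.9] [ 0.0134 -0.     -0.002 ]
192 [529.4  67.3] [ 0.0156 -0.     -0.0035]
197 [530.1  64.8] [ 0.0178 -0.     -0.0049]
202 [530.9  62.3] [ 0.0202 -0.     -0.006 ]
212 [533.3  57.7] [ 0.0252 -0.     -0.0076]
222 [536.5  53.5] [ 0.0303 -0.     -0.0083]
232 [540.3  49.9] [ 0.0356 -0.     -0.0081]
242 [544.7  47.1] [ 0.0407 -0.     -0.0071]
252 [549.5  45. ] [ 0.0455 -0.     -0.0051]
262 [554.6  43.8] [ 0.05   -0.     -0.0023]
268 [557.7  43.6] [ 0.0524 -0.     -0.0003]
272 [559.8  43.6] [ 0.0538 -0.      0.0012]
276 [561.9  43.7] [ 0.0552 -0.      0.0028]
```

Request:
move_arm --gripper '[255,255,255,255,255]' --offset '[[0.006,0,0],[0.0114,0,0],[0.0134,0,-0.002],[0.0156,0,-0.0035],[0.0178,0,-0.0049]]' --delta_rot '[[0,0,0],[0,0,0],[0,0,0],[0,0,0],[0,0,0]]'

```text
clock: 10.15
eef_pos: [529.2, 64.6, 57.1]
eef_rot: [-90.1, 0.1, -45.0]
ft_force: [-4.6, 1.1, 1.7]
width: 0.1
```

```bash
python3 - <<'E'
from trk import *; from h import *
add([.0178,0,-.0049],[0,0,0])
print(pose()[0]); d=grab('wrist','w10.png'); s=r.state(); print(s['eef_pos'],s['eef_rot'],s['ft_force'])
E
```

```text
[530.03638164  64.77117736  57.075     ]
[529.52229256  64.14123503  57.16442181] [-9.00850196e+01  7.53441735e-02 -4.50536901e+01] [-3.70066803  0.66162601  0.26181072]
```

View pics/w10.png

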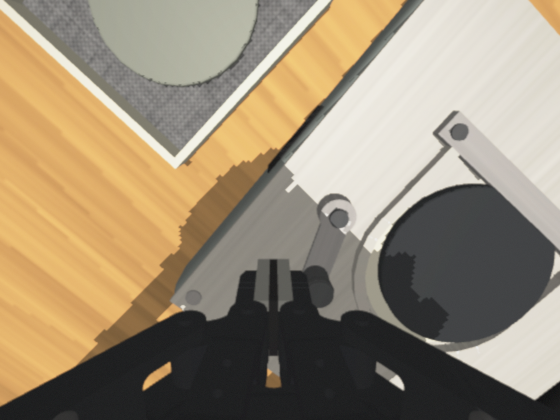

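Request:
move_arm --gripper '[255,255,255,255,255]' --offset '[[0.0024,0,-0.0011],[0.0074,0,-0.0027],[0.0125,0,-0.0034],[0.0178,0,-0.0032],[0.0229,0,-0.0022]]' --delta_rot '[[0,0,0],[0,0,0],[0,0,0],[0,0,0],[0,0,0]]'

```text
clock: 10.7
eef_pos: [545.1, 46.6, 57.1]
eef_rot: [-90.0, -0.0, -45.0]
ft_force: [-3.3, 1.2, -0.5]
width: 0.0
```

```bash
python3 - <<'E'
from trk import *; from h import *
add([.0229,0,-.0022],[0,0,0])
print(pose()[0]); d=grab('wrist','w11.png'); s=r.state(); print(s['eef_pos'],s['eef_rot'],s['ft_force'])
E
```

```text
[544.66303303  47.01417679  57.075     ]
[545.80971387  46.28064791  57.18805799] [-8.99592714e+01 -6.01931982e-02 -4.50604098e+01] [-1.96944457 -0.51287177 -0.44855658]
```

View pics/w11.png

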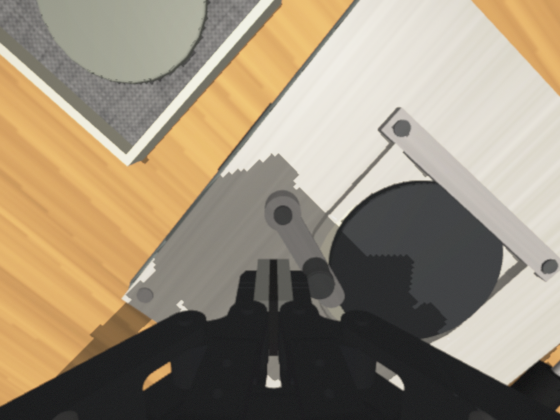

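Request:
move_arm --gripper '[255,255,255,255,255]' --offset '[[0.0024,0,0.001],[0.0048,0,0.002],[0.0072,0,0.0034],[0.0093,0,0.0048],[0.011,0,0.006]]' --delta_rot '[[0,0,0],[0,0,0],[0,0,0],[0,0,0],[0,0,0]]'

```text
clock: 11.25
eef_pos: [555.3, 44.0, 56.7]
eef_rot: [-90.1, 0.2, -45.0]
ft_force: [-13.3, 3.3, 3.9]
width: -0.1
```

```bash
python3 - <<'E'
from trk import *; from h import *
add([.011,0,.006],[0,0,0])
print(pose()[0]); d=grab('wrist','w12.png'); s=r.state(); print(s['eef_pos'],s['eef_rot'],s['ft_force'])
E
```

```text
[556.68176327  43.47156145  57.075     ]
[555.08311157  44.04014457  56.67969478] [-90.16235909   0.2400378  -45.01284417] [-10.71084738   3.13061295   3.86378503]
```

View pics/w12.png

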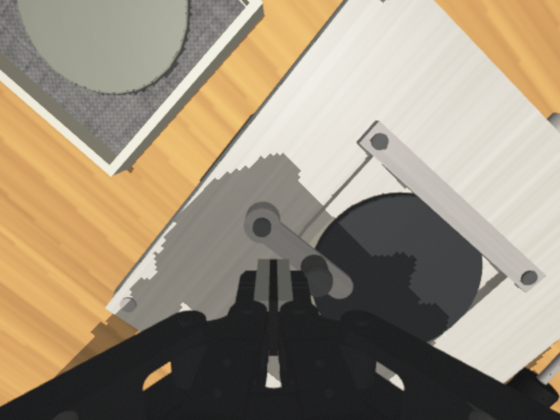

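```bash
python3 - <<'E'
from h import *
d=load('w12'); a=ray(d,262,226,54)[:2]; b=ray(d,316,269,69.5)[:2]; c=ray(d,343,290,53.5)[:2]
for q in (b,c): print(q,np.linalg.norm(q-a),np.degrees(np.arctan2(*(q-a)[::-1]))%360-5.1)
E
```

```text
[574.55950081  38.74471306] 25.715796602966023 279.7097731851839
[572.03664085  15.21099361] 48.56443156340466 269.68414144879034
```

Request:
move_arm --gripper '[255,255,255,255,255]' --offset '[[0,0,0],[-0.004,0,0],[-0.012,0,0],[-0.015,-0.02,0],[-0.015,-0.06,0]]' --delta_rot '[[0,0,0],[0,0,0],[0,0,0],[0,0,0],[0,0,0]]'

```text
clock: 11.8
eef_pos: [544.0, 54.5, 114.0]
eef_rot: [-90.3, 0.2, -45.0]
ft_force: [-0.6, 0.6, 0.6]
width: 0.3
```

Request:
move_arm --gripper '[255,255,255,255,255]' --offset '[[0,-0.03,-0.02],[0,-0.06,-0.05],[0.015,-0.07,-0.08],[0.025,-0.07,-0.08],[0.025,-0.07,-0.08]]' --delta_rot '[[0,0,0],[0,0,0],[0,0,0],[0,0,0],[0,0,0]]'

```text
clock: 12.3
eef_pos: [507.9, -20.9, 187.4]
eef_rot: [-89.9, -0.1, -45.1]
ft_force: [-0.5, 0.7, -1.5]
width: 0.2
```

Request:
move_arm --gripper '[255,255,255,255,255]' --offset '[[0,0,0],[0,0,0],[0,0,0],[0,0,0],[0,0,0]]' --delta_rot '[[0,0,0],[0,0,0],[0,0,0],[0,0,0],[0,0,0]]'

```text
clock: 12.8
eef_pos: [507.1, -19.8, 186.8]
eef_rot: [-90.0, 0.0, -45.0]
ft_force: [0.0, -0.3, -0.2]
width: -0.1
```

```bash
python3 - <<'E'
from trk import *; from h import *
add([-.015,-.06,0],[0,0,0]);add([.025,-.07,-.08],[0,0,0])
print(pose()[0]); d=grab('wrist','w13.png'); s=r.state(); print(s['eef_pos'],s['eef_rot'],s['ft_force'])
cv2.imwrite('pics/w13z.png',cv2.resize(d['frame'][0:300,80:480],None,fx=2,fy=2))
grab('scene','scene2.png')
E
```

```text
[507.14680396 -20.13887643 187.075     ]
[507.15719314 -19.84139691 186.92501578] [-9.00092038e+01  1.07609791e-02 -4.50053685e+01] [0.4096331  0.39741833 0.08607979]
```

View pics/w13z.png

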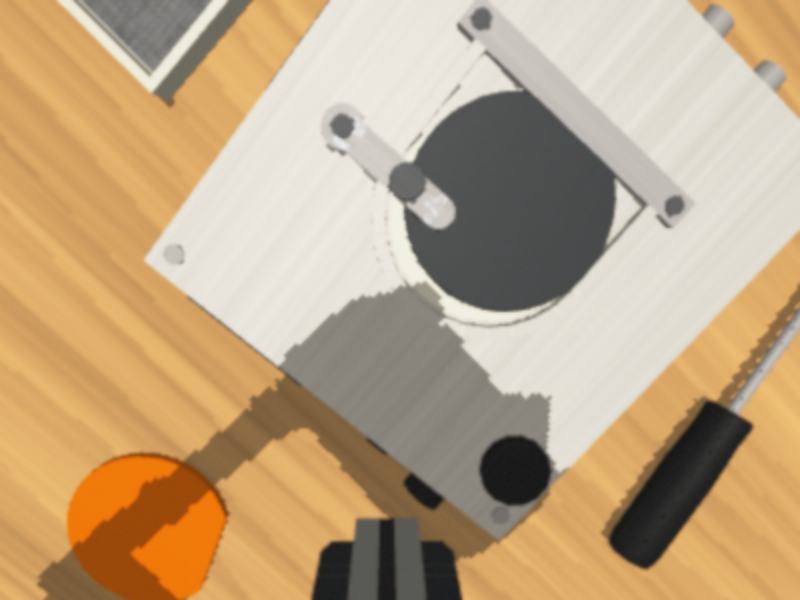

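View pics/scene2.png

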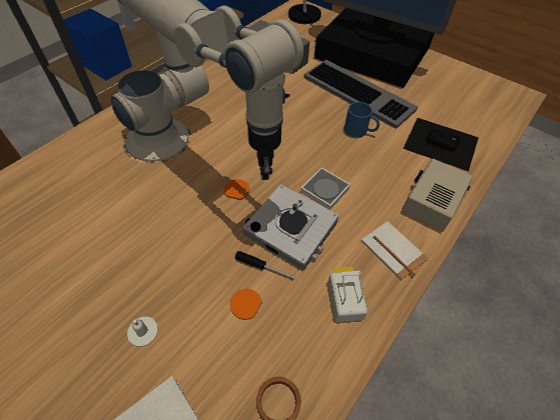

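```bash
python3 - <<'E'
from h import *
d=load('w13'); Z=lambda u,v,z:ray(d,80+u/2,v/2,z)[:2]
s1,s2=Z(481,18,48),Z(675,205,48); b=s1-s2; L=np.linalg.norm(b);t=b/L; n=np.array([t[1],-t[0]]); m=(s1+s2)/2
yaw=np.degrees(np.arctan2(n[1],n[0]));print('bar yaw',yaw,L)
p=Z(342,124,54)
for q in (Z(407,178,69.5),Z(441,213,53.5)): print(np.linalg.norm(q-p),np.degrees(np.arctan2(*(q-p)[::-1]))%360-yaw)
# clip arm edges: tip centre
g=cv2.cvtColor(d['frame'],cv2.COLOR_BGR2GRAY).astype(np.float32)
# profile across bar face at several points along bar
for k in (-16,-8,0,8,16):
    r_=[]
    for s in np.arange(-14,-2,.5):
        u,v=proj(d,[*(m+k*t+s*n),48.5]); r_.append(int(cv2.getRectSubPix(g,(1,1),(float(u),float(v)))[0,0]))
    print(k,r_)
E
```

```text
bar yaw 5.229701347407328 98.91690572640596
30.003817045153724 270.3839699607045
47.6592219726618 269.57057085552015
-16 [75, 75, 74, 74, 74, 75, 75, 74, 74, 74, 74, 75, 75, 77, 88, 121, 159, 181, 187, 188, 187, 187, 188, 190]
-8 [77, 77, 76, 76, 77, 76, 75, 75, 75, 76, 76, 76, 76, 77, 87, 120, 158, 181, 188, 188, 188, 188, 189, 191]
0 [77, 77, 77, 78, 78, 77, 77, 77, 78, 78, 78, 78, 78, 81, 97, 131, 170, 184, 188, 188, 188, 190, 191, 193]
8 [79, 79, 78, 78, 79, 79, 79, 78, 78, 78, 78, 79, 78, 80, 92, 121, 158, 183, 189, 189, 189, 190, 191, 193]
16 [80, 80, 80, 80, 80, 79, 79, 79, 80, 80, 80, 80, 80, 81, 90, 121, 159, 181, 189, 190, 191, 191, 193, 194]
```

```bash
python3 -c "
from h import *
print(r.state()['clock']); print(r.hand_in())"
```

```text
12.9
the job is handed in; nothing more can be done
None
```

I handed the job in at 12.9 s of robot time, with the filter flush against the bar and the clip at its stop as far as my pictures show. The hand-in gives no verdict, so these are my own measurements.

**What I did**
- I turned the filter about 41° clockwise with the shut fingertips, at roughly 3 to 5 N.
- I slid it onto the bar. The most pressure I read on the glass was 6.5 N, against the 15 N limit.
- I pushed the clip round by its knob until it met the stop, at about 13 N. I then withdrew the arm clear of everything.

**What the last checks showed**
- **Flat:** in the final wrist picture the edge of the glass lies 0.4 mm from the bar's face, the same at all five points along it. No deck shows between the two.
- **Clip:** the arm points at 269.6 to 270.4° in the stand's frame, and the stop is at 270°.
- **Force:** the wrist reads about zero.
- **Bystanders:** the cap, screwdriver, tray, spare disc and mug look unmoved. I compared pictures by eye and did not measure positions.

**Where measurements disagreed**
- The scene and side cameras put the stand up to about 7 mm apart from each other, so I worked from the wrist camera. Its figures agreed with the given sizes.
- Before the clip was swung, a fit of the whole disc gave a gap of 1.2 mm to the bar. That fit also made the disc 0.9 mm too small in radius, so I trusted the edge measurement instead.
- While the fingers still pressed on the knob, one reading of the knob's angle was about 10° too high. It did not recur after I withdrew.

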